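# Get the ruler out of the covered desk tidy

## Robot

A 6-joint arm with a two-finger parallel gripper is mounted at the origin on a cart in front of the work surface, level with it; the furniture and walls round the work are solid. World frame = base frame: x ahead of the robot, y to its left, z up, the work surface at z = 0. Lengths are in m, angles in rad, forces in N, time in s.
With the tool pointing down it reaches from about 0.225 to 0.875 m from the base axis. Payload 3.4 kg.
Tool frame: the origin (TCP) lies midway between the tips of the shut fingers; the grasp point (between the pads) lies 19 mm behind it; z points along the fingers, y is the line along which they close (so a half turn about z gives the same grasp; the last joint's range is limited). The gripper opens to 85 mm and grips with 20 to 120 N. Pads are 22 mm wide; open, the fingers measure 114 mm over their backs; the gripper's body (76 mm by 85 mm) begins 54 mm behind the grasp point. The pads swing forward as they close: fully open they stand 13 mm farther back than shut.
Start: joints at [-1.255, 0.276, 1.505, -0, 1.361, -0.121], TCP at [0.243, -0.521, 0.231] pointing down, gripper open.
Joint ranges: [-2.89, 2.89], [-0.75, 2.08], [0.22, 2.7], [-1.18, 4.32], [0.11, 2.71], [-2.7, 2.7]. Speed limits (rad/s): [2.57, 2.57, 3.14, 3.14, 3.14, 3.14].

## Interface

Orientations are given as a 3x3 rotation matrix whose columns are the frame's x, y, z axes.
In Python, from cell import get_obs, grab_frame, camera_params, close_job gives the robot as it stands. The module is installed in compiled form; this text tells all that it offers.
- The arm moves only by the shell command python3 -m pendant 'ROWS' [FORCE]. ROWS is JSON, a list of rows, each a list of 3 entries, a list of its own where there are three numbers: the finger opening in m, from 0 to 0.0854, then the shift along the tool's x, y, z in m, then the turn about the tool's z in degrees. In form: [[jaw, [x, y, z], spin], ...]. A call has 1 to 20 rows; each row is the pose to reach, as a shift and turn from the pose commanded when the call began, along the tool's axes at that moment; what a row does not reach only later rows make up. A row lasts 1/8 s, in which the tool goes at most 62.5 mm and 10.7 degrees, less where a joint would pass 70% of its speed; a pose out of reach is approached as far as the arm can. A call with a gripper value outside its range is refused whole. The fingers move at their own pace and stop on an object; FORCE is the grip in N (left out, the last holds). Time passes only in rows, so rows that repeat a pose let the fingers close. It gives the time, the measured TCP pose, the force, the opening and the grip force at its end, in the units of the state.
- get_obs(): the state, without advancing time (a new reading comes with each control period).
- grab_frame(name): name is "side" or "top" or "wrist"; returns the picture (420x560x3 uint8, red, green, blue); there is no depth.
- camera_params(name): a dict with "intrinsics" (3x3 intrinsics, pixels), "R" (3x3) and "t" (3): a world point X has camera coordinates R X + t. Camera axes: x right, y down, z forward; pixel columns grow to the right and rows downward; lengths in m; the calibration is good to about 2 mm. A picture is of the moment at which its call begins: read the wrist's pose just before it. camera_params takes no time and is no camera call; for the wrist camera it gives the pose at the moment of the call.
- close_job(): hands the job in; it is judged then, once.
The state is a dict: "time_s": time; "joints": joint angles; "dq": joint speeds; "joint_efforts": joint torques, N m; "tool_pos": TCP position; "eef_rot": TCP orientation; "force": force on the tool from outside, world axes, zero at the start; "wrist_torque": the same for the moment, N m; "opening": finger opening in m; "grip_force": force on a finger pad.
Only numpy, scipy, OpenCV 4.12 (cv2) and the standard library are available. Lean on these libraries where they do the work, as an engineer would, in place of code of your own. Each camera call takes 0.05 s, during which the arm holds its last target. There are 200 camera calls.

## Task

The ruler with the blue grip lies in the white desk tidy and is longer than the opening between its two end covers: take it by the grip, tilt it so that one end comes up through the opening first while the other is still under a cover, and draw it right out. Then hold the ruler level about 10 cm above the middle of the grey notebook, in line with the notebook's long edges and with its flat side down, and finish like that, still holding it. Leave the notebook and everything else on the desk where it is.

Things in the scene. Friction and masses are not known exactly. Their poses are not given: they have to be found in the camera images.
- ruler: aluminium ruler, 225 mm long (x), 36 wide (y), 4 thick, 40 to 85 g, lying flat, ends alike; origin at the middle of its underside, z up through its top. On its middle a raised blue grip along x: 100 mm long, 14 wide, top 32 mm above the underside (foot 106 x 19 mm, 2 mm thick, on the ruler's face)
- ruler_end_a (a point): middle of the ruler's end at +x (112.5 mm from its origin, 2 mm above the underside)
- ruler_end_b (a point): middle of the ruler's end at -x (112.5 mm from its origin, 2 mm above the underside)
- tidy: white desk tidy fixed to the desk: tray 308 mm long (x), 138 wide (y), inside 300 x 130 mm, cork inner floor 5 mm above its origin (middle of the underside), side walls 50 mm high. A fixed cover over each end, underside 50, top 55 mm above the origin. The ruler lies on its floor about along x, both ends under the covers; pushed against one end wall it clears the other cover.
- tidy_edge_a (a point): middle of the inner edge (rounded grey strip) of the cover at the tidy's +x end, 92.5 mm from its origin, 52.5 mm up: the cover reaches 57.5 mm in from the inner face of the end wall, over the full width; between the two edges the tidy is open from above for 185 mm
- tidy_edge_b (a point): the same point on the cover at the tidy's -x end
- notebook: closed grey notebook lying flat, 220 mm long (its x axis), 150 mm wide (y), 14 mm thick, loose; origin at the middle of its underside.
- stapler: red and black stapler lying behind the work, 34x119x45 mm; a bystander, to be left alone; origin at about the middle of its underside
- tape_roll: roll of yellowish tape lying flat, 104 mm across, 25 mm high; a bystander, to be left alone; origin at about the middle of its underside
- earbud_case: small white earbud case lying flat, 47x64x23 mm; a bystander, to be left alone; origin at about the middle of its underside
- eraser: blue and white eraser, 19x43x13 mm, at the left edge of the desk; a bystander, to be left alone; origin at about the middle of its underside
- marker: grey and blue felt marker, 126 mm long, 16 mm thick, at the left edge of the desk; a bystander, to be left alone; origin at about the middle of its underside

How it is judged:
On the way:
1. one end of the ruler stands above the covers while the other end is still below their underside (((height (world z) of ruler_end_a above 0.062 m and height (world z) of ruler_end_b below 0.05 m) or (height (world z) of ruler_end_b above 0.062 m and height (world z) of ruler_end_a below 0.05 m))), for 0.1 s.
At the end, for the whole second after the job is handed in: The ruler is held still in the fingers, underside 65 to 180 mm above the desk, both ends over 50 mm up, its middle within 40 mm of the notebook's in plan, within 0.17 rad of its long edges and of level, flat side down; the notebook moved less than 30 mm (contact force between ruler and the fingers above 0.5 N and height (world z) of ruler between 0.065 and 0.18 m and height (world z) of each of ruler_end_a, ruler_end_b above 0.05 m and horizontal distance between ruler and notebook below 0.04 m and angle between the x axis of ruler and the x axis of notebook, either way round below 0.17 rad and angle between ruler's own z axis and vertical below 0.17 rad and linear speed of ruler below 0.03 m/s and distance of notebook from where it was at the start of the episode below 0.03 m); the arm keeps its last pose, push and grip.
It fails at once if the notebook is moved more than 30 mm (distance of notebook from where it was at the start of the episode above 0.03 m).
It fails at once if a bystander (stapler, tape roll, earbud case, eraser, marker) is moved more than 30 mm (distance of any of stapler, tape_roll, earbud_case, eraser, marker from where it was at the start of the episode above 0.03 m).
It also fails if it takes over 48 s, if anything falls off the work surface, if the arm or the gripper's body presses on something with over 40 N, if the wrist force passes 120 N, or if a joint passes its speed limit or range.

## Working session

There is one attempt and no reset: what is moved stays moved. The work goes in short steps, Python scripts to look and compute and a shell command to move; the robot and the scene stay as the last step left them, time stands still between calls to the robot, and variables do not carry over. Pictures are saved under pics/ and viewed, at most 10 in all, crops included, and the job is handed in when it is done.

```bash
mkdir -p pics; python3 - <<'E'
from cell import *
import cv2,numpy as np
np.set_printoptions(precision=4,suppress=True)
o=get_obs();print(o)
for n in ["top","side"]:
    cv2.imwrite(f"pics/{n}0.png",grab_frame(n)[:,:,::-1]);p=camera_params(n);print(n,p)
print(camera_params("wrist"))
E
```

```text
{'time_s': 0.0, 'joints': array([-1.255 ,  0.2766,  1.5062,  0.    ,  1.3607, -0.121 ]), 'dq': array([ 0.0004, -0.0002, -0.0002,  0.0006, -0.0014, -0.0007]), 'joint_efforts': array([  0.0025, -41.6762, -24.5807,   0.0004,   0.011 ,  -0.    ]), 'tool_pos': array([ 0.2431, -0.5205,  0.2304]), 'eef_rot': array([[ 0.9061,  0.423 , -0.0006],
       [ 0.423 , -0.9061,  0.0018],
       [ 0.0002, -0.0018, -1.    ]]), 'force': array([0.0301, 0.0107, 0.2011]), 'wrist_torque': array([-0.0424, -0.0114,  0.0287]), 'grip_force': 0.0, 'opening': 0.08570669358540342}
top {'intrinsics': array([[467.5225,   0.    , 269.3376],
       [  0.    , 467.5225, 207.656 ],
       [  0.    ,   0.    ,   1.    ]]), 'R': array([[ 0.0218, -0.9998,  0.0032],
       [-0.9927, -0.022 , -0.1187],
       [ 0.1188, -0.0006, -0.9929]]), 't': array([0.0503, 0.5903, 1.4657])}
side {'intrinsics': array([[421.8061,   0.    , 276.402 ],
       [  0.    , 421.8061, 206.0024],
       [  0.    ,   0.    ,   1.    ]]), 'R': array([[-0.8147, -0.5795,  0.0218],
       [-0.2523,  0.3203, -0.9131],
       [ 0.5222, -0.7493, -0.4072]]), 't': array([0.532 , 0.1847, 1.0666])}
{'intrinsics': array([[346.245 ,   0.    , 276.1753],
       [  0.    , 346.245 , 209.9108],
       [  0.    ,   0.    ,   1.    ]]), 'R': array([[ 0.423 , -0.9061, -0.002 ],
       [-0.8583, -0.4014,  0.3198],
       [-0.2906, -0.1335, -0.9475]]), 't': array([-0.574 , -0.0402,  0.3802])}
```

View pics/top0.png

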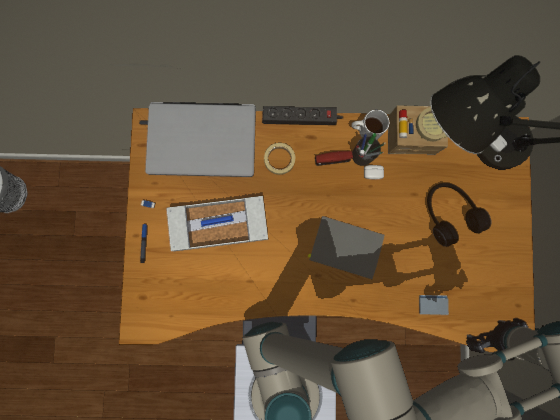

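View pics/side0.png

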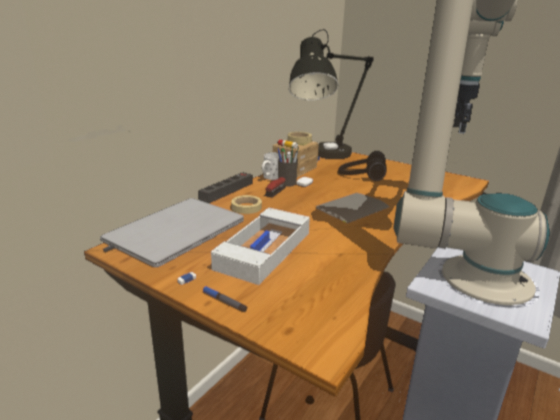

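The grip is at top (217,220), the tidy spans (168–268, 196–250), and the notebook is at about (347,248), the dark grey item. I'll zoom in for corners.

```bash
python3 - <<'E'
import cv2,numpy as np
im=cv2.imread("pics/top0.png")
a=cv2.resize(im[185:265,160:280],None,fx=6,fy=6,interpolation=cv2.INTER_CUBIC)[:,:720]
cv2.imwrite("pics/z1.png",a)
b=cv2.resize(im[200:300,290:400],None,fx=6,fy=6,interpolation=cv2.INTER_CUBIC)
b=cv2.convertScaleAbs(b,alpha=1.8)
cv2.imwrite("pics/z2.png",b)
E
```

```text
(no output)
```

View pics/z1.png

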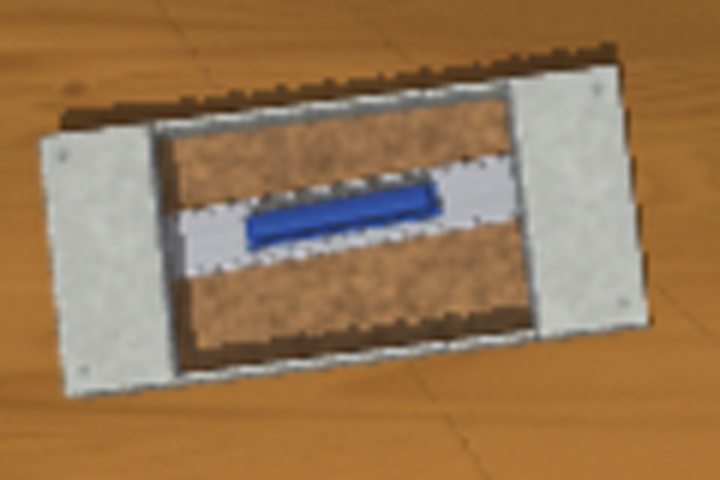

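View pics/z2.png

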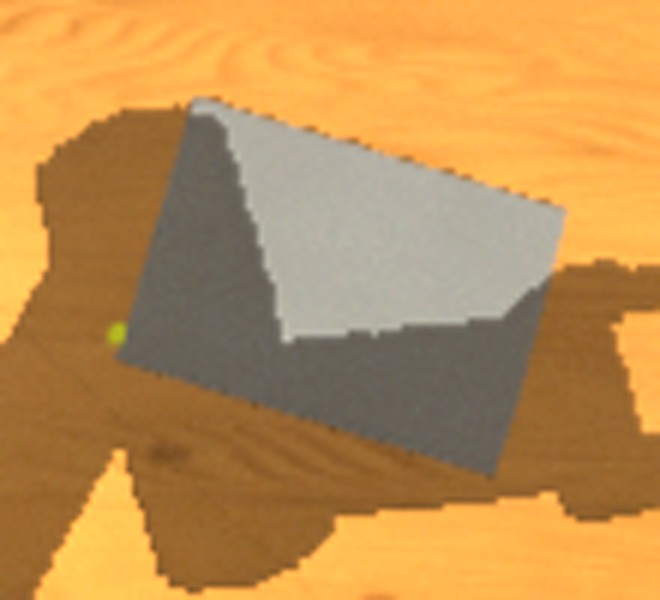

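The zoom shows the tidy's cover corners at (40,135), (617,66), (648,325), (67,395), the grip top between (248,225) and (438,195), and the notebook corners at (195,98), (567,208), (495,474), (118,357).

```bash
cat > h.py <<'E'
from cell import *
import numpy as np
np.set_printoptions(precision=4,suppress=True)
def ray(px,z,p):
    d=p["R"].T@np.linalg.inv(p["intrinsics"])@np.array([px[0],px[1],1.]); c=-p["R"].T@p["t"]
    return c+d*(z-c[2])/d[2]
def proj(X,p):
    q=p["intrinsics"]@(p["R"]@np.asarray(X)+p["t"]); return q[:2]/q[2]
E
python3 - <<'E'
from h import *
p=camera_params("top")
f=lambda u,v,ox,oy,z: ray(((u+.5)/6-.5+ox,(v+.5)/6-.5+oy),z,p)
T=np.array([f(u,v,160,185,.055) for u,v in [(40,135),(617,66),(648,325),(67,395)]])
N=np.array([f(u,v,290,200,.014) for u,v in [(195,98),(567,208),(495,474),(118,357)]])
G=np.array([f(u,v,160,185,.037) for u,v in [(248,225),(438,195)]])
for n,C in (("tidy",T),("note",N)):
    d=C[1]-C[0]+C[2]-C[3]; print(n,C.mean(0),np.degrees(np.arctan2(d[1],d[0])),[np.linalg.norm(C[i]-C[(i+1)%4]) for i in range(4)])
d=G[1]-G[0];print("grip",G.mean(0),np.degrees(np.arctan2(d[1],d[0])),np.linalg.norm(d))
o=get_obs();print(np.degrees(np.arctan2(o["eef_rot"][1],o["eef_rot"][0])))
E
```

```text
tidy [0.5348 0.2278 0.055 ] -81.8562617173736 [np.float64(0.30655415230918276), np.float64(0.13800311368470716), np.float64(0.3053392122606061), np.float64(0.1377817189147573)]
note [ 0.47   -0.1894  0.014 ] -105.64256171060212 [np.float64(0.2085921900388197), np.float64(0.14815329391211293), np.float64(0.20984789399114498), np.float64(0.14596662365025892)]
grip [0.5467 0.2304 0.037 ] -79.70453781117571 0.10219641712303439
[ 25.0255 -64.9744 108.1609]
```

```bash
R='[0.05,[0.584,-0.52,0.05],-75]'; python3 -m pendant '[[0.05,[0.584,-0.52,0.05],-75],[0.05,[0.584,-0.52,0.05],-75],[0.05,[0.584,-0.52,0.05],-75],[0.05,[0.584,-0.52,0.05],-75],[0.05,[0.584,-0.52,0.05],-75],[0.05,[0.584,-0.52,0.05],-75],[0.05,[0.584,-0.52,0.05],-75],[0.05,[0.584,-0.52,0.05],-75],[0.05,[0.584,-0.52,0.05],-75],[0.05,[0.584,-0.52,0.05],-75],[0.05,[0.584,-0.52,0.05],-75],[0.05,[0.584,-0.52,0.05],-75],[0.05,[0.584,-0.52,0.05],-75],[0.05,[0.584,-0.52,0.05],-75],[0.05,[0.584,-0.52,0.05],-75],[0.05,[0.584,-0.52,0.05],-75],[0.05,[0.584,-0.52,0.05],-75],[0.05,[0.584,-0.52,0.05],-75]]' 20
python3 - <<'E'
from h import *
import cv2
p=camera_params("wrist");cv2.imwrite("pics/w1.png",grab_frame("wrist")[:,:,::-1])
o=get_obs();print(o["time_s"],o["tool_pos"],o["opening"],np.degrees(np.arctan2(o["eef_rot"][1],o["eef_rot"][0])))
np.savez("w1.npz",**p)
E
```

```text
time_s: 2.35
tool_pos: [0.5524, 0.1965, 0.1816]
eef_rot: [[-0.173, 0.985, 0.0], [0.985, 0.173, -0.0], [-0.0, 0.0, -1.0]]
force: [0.2, 0.3, 0.8]
opening: 0.05
grip_force: 0.0
2.4 [0.5524 0.1967 0.1815] 0.04994982530613239 [99.9781  9.9781 -1.969 ]
```

View pics/w1.png

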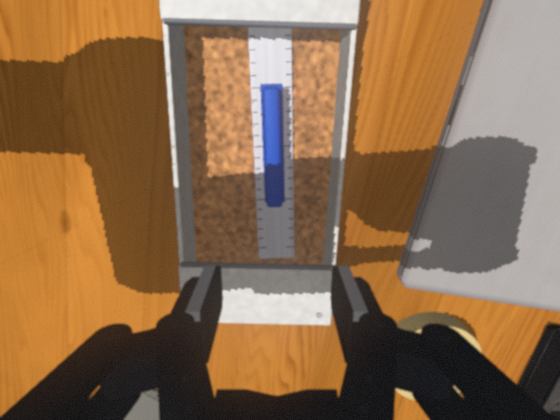

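The wrist view shows the grip from (272,86) to (274,206), and the cover edges at row 22 (left side) and row 267 (right side).

```bash
python3 - <<'E'
from h import *
import cv2
p=dict(np.load("w1.npz"));im=cv2.imread("pics/w1.png").astype(int)
m=(im[:,:,0]>im[:,:,2]+60)&(im[:,:,0]>90);m[:70]=0;m[230:]=0;m[:,:240]=0;m[:,310:]=0
for r in range(84,212,12): c=np.where(m[r])[0];print(r,c.min() if len(c) else 0,c.max() if len(c) else 0,end="; ")
o=get_obs();Rt=o["eef_rot"];t=o["tool_pos"]
for n,px,z in [("gL",(271.5,85),.037),("gR",(274.5,200),.037),("eL",(260,24),.055),("eR",(260,266),.055)]:
    X=ray(px,z,p);print(n,X,"tool",Rt.T@(X-t))
E
```

```text
84 264 281; 96 261 278; 108 262 279; 120 262 279; 132 263 280; 144 263 280; 156 264 280; 168 265 265; 180 0 0; 192 271 272; 204 0 0; gL [0.5345 0.2833 0.037 ] tool [ 0.0885 -0.0027  0.1445]
gR [0.5528 0.1917 0.037 ] tool [-0.005  -0.0005  0.1445]
eL [0.5203 0.3207 0.055 ] tool [ 0.1278 -0.0102  0.1265]
eR [0.5499 0.1362 0.055 ] tool [-0.0591 -0.0131  0.1265]
```

```bash
python3 -m pendant '[[0.05,[0.006,-0.002,0.06],0],[0.05,[0.006,-0.002,0.12],0],[0.05,[0.006,-0.002,0.15],0],[0.05,[0.006,-0.002,0.166],0],[0.05,[0.006,-0.002,0.166],0],[0.0,[0.006,-0.002,0.166],0],[0.0,[0.006,-0.002,0.166],0],[0.0,[0.006,-0.002,0.166],0],[0.0,[0.006,-0.002,0.166],0],[0.0,[0.006,-0.002,0.166],0],[0.0,[0.006,-0.002,0.166],0]]' 25
```

```text
time_s: 3.78
tool_pos: [0.5506, 0.203, 0.0169]
eef_rot: [[-0.174, 0.985, 0.003], [0.985, 0.174, 0.001], [0.0, 0.003, -1.0]]
force: [-1.2, -0.1, 6.6]
opening: 0.0137
grip_force: 27.9
```

```bash
python3 -m pendant '[[0,[0,0,-0.003],0],[0,[0.01,0,-0.004],0],[0,[0.018,0,-0.004],0],[0,[0.024,0,-0.004],0],[0,[0.029,0,-0.004],0],[0,[0.032,0,-0.004],0],[0,[0.032,0,-0.004],0]]' 25
python3 - <<'E'
from h import *
import cv2
a=grab_frame("wrist")[:,:,::-1];b=grab_frame("side")[:,:,::-1]
b=cv2.resize(b[180:300,190:330],None,fx=3.5,fy=3.5)
b=b[:420];cv2.imwrite("pics/w2.png",np.hstack([a[:,130:430],b]))
E
```

```text
time_s: 4.65
tool_pos: [0.5438, 0.2344, 0.0192]
eef_rot: [[-0.174, 0.985, -0.0], [0.985, 0.174, -0.0], [-0.0, -0.0, -1.0]]
force: [0.3, -0.4, -0.9]
opening: 0.0134
grip_force: 26.8
```

View pics/w2.png

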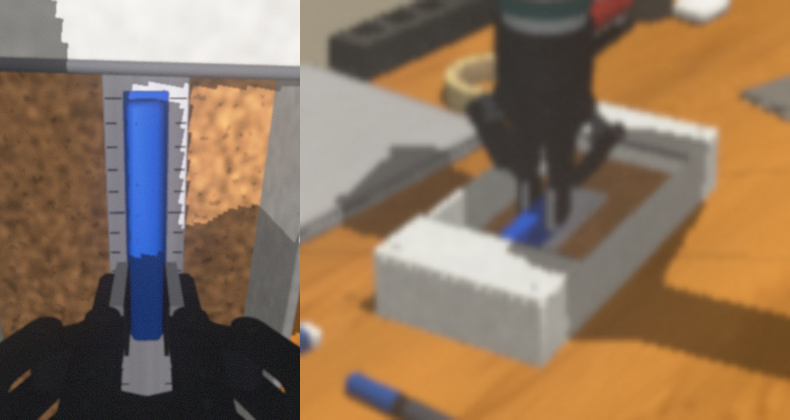

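The ruler has slid left with the grip's end near row 97, just clear of the cover edge (row 76). The right end is visible and clear of the right cover.

```bash
python3 - <<'E'
from h import *
p=camera_params("wrist");o=get_obs();R=o["eef_rot"];t=o["tool_pos"]
for n,px,z in [("grip end",(277,94),.041),("edge up",(277,66),.055),("edge lo",(277,76),.05),("ruler R end",(277,392),.013)]:
    print(n,R.T@(ray(px,z,p)-t))
E
```

```text
grip end [ 0.0824  0.0012 -0.0218]
edge up [ 0.0899  0.0012 -0.0358]
edge lo [ 0.0875  0.0012 -0.0308]
ruler R end [-0.0723  0.0014  0.0063]
```

```bash
python3 -m pendant '[[0,[0,0,-0.012],0],[0,[0,0,-0.024],0],[0,[0,0,-0.032],0],[0,[0,0,-0.037],0],[0,[0,0,-0.04],0],[0,[0,0,-0.043],0],[0,[0,0,-0.046],0],[0,[0,0,-0.049],0],[0,[0,0,-0.051],0],[0,[0,0,-0.051],0],[0,[0,0,-0.051],0]]' 25
python3 - <<'E'
from h import *
import cv2
a=grab_frame("wrist")[:,:,::-1];b=grab_frame("side")[:,:,::-1]
b=cv2.resize(b[180:300,190:330],None,fx=3.5,fy=3.5)
b=b[:420];cv2.imwrite("pics/w3.png",np.hstack([a[:,130:430],b]))
E
```

```text
time_s: 6.12
tool_pos: [0.5437, 0.234, 0.0703]
eef_rot: [[-0.174, 0.985, -0.0], [0.985, 0.174, -0.0], [-0.0, -0.0, -1.0]]
force: [-1.0, 0.2, -2.7]
opening: 0.0138
grip_force: 26.3
```

View pics/w3.png

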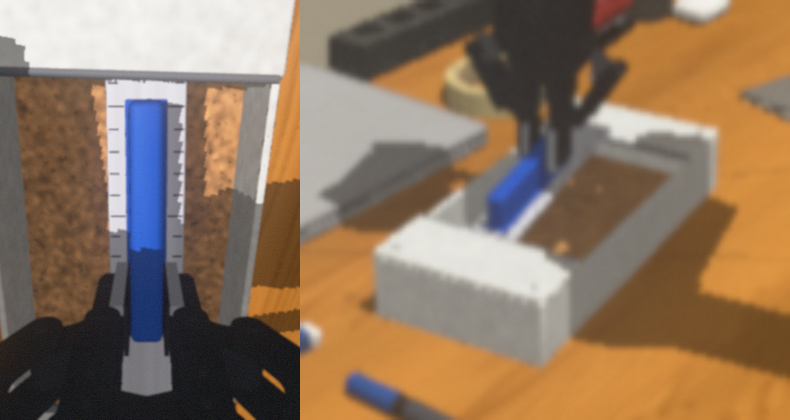

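The ruler is tilted about 0.15 rad, its left end still under the left cover (edge row 76), right end raised. Now draw it out along its slope.

```bash
python3 -m pendant '[[0,[-0.008,0,-0.001],0],[0,[-0.018,0,-0.0025],0],[0,[-0.028,0,-0.004],0],[0,[-0.038,0,-0.0055],0],[0,[-0.048,0,-0.007],0],[0,[-0.058,0,-0.0085],0],[0,[-0.068,0,-0.01],0],[0,[-0.073,0,-0.011],0],[0,[-0.073,0,-0.02],0],[0,[-0.073,0,-0.035],0],[0,[-0.073,0,-0.05],0],[0,[-0.073,0,-0.05],0]]' 25
python3 - <<'E'
from h import *
import cv2
a=grab_frame("wrist")[:,:,::-1];b=grab_frame("side")[:,:,::-1]
b=cv2.resize(b[150:290,190:330],None,fx=3,fy=3)
cv2.imwrite("pics/w4.png",np.hstack([a[:,130:430],b[:420]]))
E
```

```text
time_s: 7.72
tool_pos: [0.5579, 0.1629, 0.1224]
eef_rot: [[-0.175, 0.985, 0.004], [0.985, 0.175, 0.001], [-0.0, 0.004, -1.0]]
force: [0.2, -0.1, -0.5]
opening: 0.0132
grip_force: 26.6
```

View pics/w4.png

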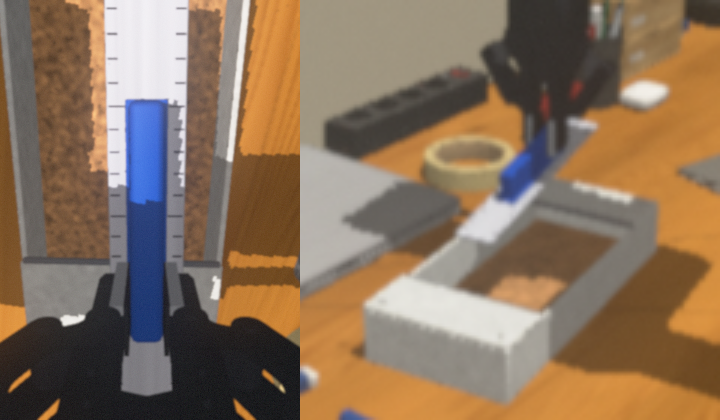

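It is out (left end near (490,230) in the side crop, above the tidy). Level it by pressing the low left end onto the fixed left cover.

```bash
python3 -m pendant '[[0,[0.025,0,0],0],[0,[0.05,0,0],0],[0,[0.05,0,0.015],0],[0,[0.05,0,0.027],0],[0,[0.05,0,0.033],0],[0,[0.05,0,0.037],0],[0,[0.05,0,0.041],0],[0,[0.05,0,0.045],0],[0,[0.05,0,0.048],0],[0,[0.05,0,0.051],0],[0,[0.05,0,0.051],0]]' 25
python3 - <<'E'
from h import *
import cv2
a=grab_frame("wrist")[:,:,::-1];b=grab_frame("side")[:,:,::-1]
b=cv2.resize(b[150:290,190:330],None,fx=3,fy=3)
cv2.imwrite("pics/w5.png",np.hstack([a[:,130:430],b[:420]]))
E
```

```text
time_s: 9.2
tool_pos: [0.5479, 0.2117, 0.0691]
eef_rot: [[-0.174, 0.985, 0.0], [0.985, 0.174, 0.0], [0.0, 0.0, -1.0]]
force: [0.1, -1.7, -0.0]
opening: 0.0131
grip_force: 26.8
```

View pics/w5.png

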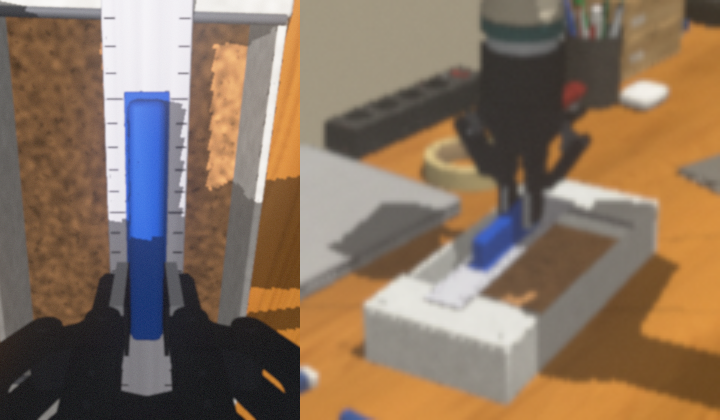

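```bash
python3 -m pendant '[[0,[0,0,-0.03],0],[0,[0,0,-0.06],0],[0,[0,0,-0.08],0],[0,[-0.04,-0.016,-0.08],3],[0,[-0.085,-0.033,-0.08],6],[0,[-0.13,-0.05,-0.08],9],[0,[-0.175,-0.068,-0.08],12],[0,[-0.22,-0.085,-0.08],15],[0,[-0.265,-0.103,-0.08],18],[0,[-0.31,-0.12,-0.08],21],[0,[-0.355,-0.138,-0.075],24],[0,[-0.39,-0.152,-0.067],25.6],[0,[-0.411,-0.161,-0.058],25.6],[0,[-0.411,-0.161,-0.056],25.6],[0,[-0.411,-0.161,-0.056],25.6],[0,[-0.411,-0.161,-0.056],25.6]]' 25
python3 - <<'E'
from h import *
import cv2
a=grab_frame("side")[:,:,::-1];b=grab_frame("top")[:,:,::-1]
a=cv2.resize(a[120:280,280:420],None,fx=3,fy=3)[:420];b=cv2.resize(b[195:300,290:390],None,fx=4,fy=4)[:420,:378]
cv2.imwrite("pics/w6.png",np.hstack([a,b]))
o=get_obs();print(o["tool_pos"],np.degrees(np.arctan2(o["eef_rot"][1,0],o["eef_rot"][0,0])))
p=camera_params("top");s=camera_params("side")
x=np.array([.470,-.189,.12]);u=np.array([np.cos(np.radians(74.4)),np.sin(np.radians(74.4)),0])*.1125
print([( (proj(x+k*u,s)-[280,120])*3,(proj(x+k*u,p)-[290,195])*4) for k in(-1,1)])
E
```

```text
time_s: 11.3
tool_pos: [0.4612, -0.2201, 0.1255]
eef_rot: [[0.267, 0.964, 0.0], [0.964, -0.267, 0.0], [0.0, 0.0, -1.0]]
force: [0.1, 0.2, -1.6]
opening: 0.0134
grip_force: 26.5
[ 0.4612 -0.2203  0.1256] 74.50218608086433
[(array([289.3165, 145.1324]), array([395.3767, 245.9049])), (array([153.3914, 185.2729]), array([106.5559, 158.69  ]))]
```

View pics/w6.png

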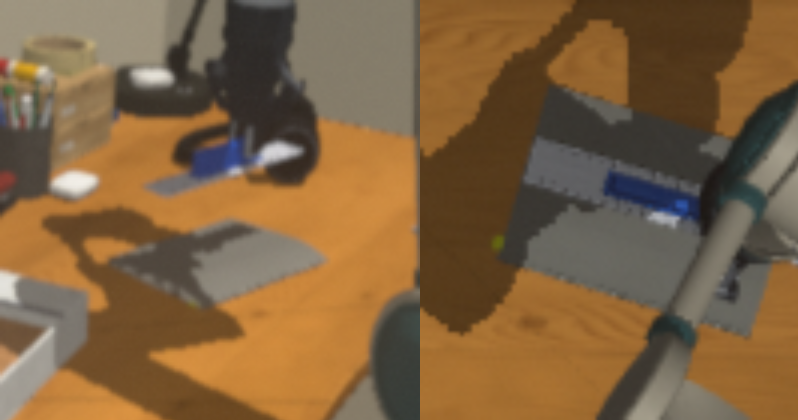

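The ruler's ends in the side crop, at about (297,150) and (152,188), and its left end in the top crop, at (108,159), match the predicted level pose over the notebook.

```bash
python3 -c "
from cell import *
print(get_obs()['dq'].round(3)); print(close_job())"
```

```text
[-0.005  0.001 -0.002 -0.001 -0.    -0.002]
the job is handed in; nothing more can be done
None
```

I drew the ruler out of the tidy one end first. It is now held level by the grip, about 10 cm above the middle of the grey notebook and in line with its long edges. I handed the job in at about 11.5 s, and no verdict was returned.

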